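# Sort glazed ware onto its trays by glaze

## Task

Sort the five glazed pieces onto the three ware trays by glaze: each piece stands upright, flat on the floor of the tray whose test tile has its own colour, and two pieces on the same tray stand a finger's width clear of each other. Set them down gently, never drop them or knock them over, and leave the pale unglazed pot and the trimming tool where they are.

Things in the scene. Friction and masses are not known exactly. Their poses are not given: they have to be found in the camera images.
- blue_tumbler_mid (a point): cobalt blue glazed straight-sided small tumbler, 46 mm in diameter and 70 mm tall, open at the top (wall 4 mm, inner floor 6 mm up), about 0.13 kg; this point is on its axis, 35 mm above its underside (half-way up); z is up as it stands. It stands upright on the table at the start, beside the others
- blue_bowl_mid (a point): cobalt blue glazed straight-sided small deep bowl, 58 mm in diameter and 50 mm tall, wider and lower than the tumblers, open at the top (wall 4 mm, inner floor 6 mm up), about 0.14 kg; this point is on its axis, 25 mm above its underside (half-way up); z is up as it stands. It stands upright on the table at the start, beside the others
- green_tumbler_mid (a point): celadon green glazed straight-sided small tumbler, 46 mm in diameter and 70 mm tall, open at the top (wall 4 mm, inner floor 6 mm up), about 0.13 kg; this point is on its axis, 35 mm above its underside (half-way up); z is up as it stands. It stands upright on the table at the start, beside the others
- green_bowl_mid (a point): celadon green glazed straight-sided small deep bowl, 58 mm in diameter and 50 mm tall, wider and lower than the tumblers, open at the top (wall 4 mm, inner floor 6 mm up), about 0.14 kg; this point is on its axis, 25 mm above its underside (half-way up); z is up as it stands. It stands upright on the table at the start, beside the others
- amber_vase_mid (a point): amber orange glazed bud vase, 84 mm tall: a straight round body 52 mm in diameter up to 58 mm high, then narrowing to a 24 mm neck and a 30 mm lip, about 0.17 kg; this point is on its axis, 42 mm above its underside (half-way up); z is up as it stands. It stands upright on the table at the start, beside the others
- tray_blue: fixed shallow wooden tray, inside 96 mm (its x) by 180 mm (its y), outside 108 by 192 mm, floor 3 mm above the table, dark lip 8 mm above the table. A flat cobalt blue glazed test tile (32 x 124 mm, its top 9 mm above the table, centred 72 mm from the tray's centre along the tray's +x) lies against the outside of its long side. Origin: centre of the tray on the table plane; x across the tray towards the tile, y along it, z up; turned up to 0.3 rad
- tray_green: fixed shallow wooden tray, inside 96 mm (its x) by 180 mm (its y), outside 108 by 192 mm, floor 3 mm above the table, dark lip 8 mm above the table. A flat celadon green glazed test tile (32 x 124 mm, its top 9 mm above the table, centred 72 mm from the tray's centre along the tray's +x) lies against the outside of its long side. Origin: centre of the tray on the table plane; x across the tray towards the tile, y along it, z up; turned up to 0.3 rad
- tray_amber: fixed shallow wooden tray, inside 96 mm (its x) by 180 mm (its y), outside 108 by 192 mm, floor 3 mm above the table, dark lip 8 mm above the table. A flat amber orange glazed test tile (32 x 124 mm, its top 9 mm above the table, centred 72 mm from the tray's centre along the tray's +x) lies against the outside of its long side. Origin: centre of the tray on the table plane; x across the tray towards the tile, y along it, z up; turned up to 0.3 rad
- clay_pot_mid (a point): bystander: pale unglazed beige clay pot with a rounded belly, 66 mm in diameter and 52 mm tall, standing among the glazed pieces; to be left alone. This point is on its axis, 26 mm above its underside
- trim_tool_mid (a point): bystander: trimming tool with a 16 mm thick round wooden handle and a steel loop, about 165 mm long, lying on the table beyond the trays; to be left alone. This point is at the middle of the handle, 8 mm up; x points along it to the loop
Mind the look-alikes: they are no part of the job. Leave any pink look-alike of the part that bears green_tumbler_mid alone.

How it is judged:
By the outcome, as a careful person would: the job done as asked, in the order asked, and still so for the second after the job is handed in, with the robot touching nothing.
It also fails if it takes over 128 s, if anything falls off the work surface, if the arm or the gripper's body presses on something with over 40 N, if the wrist force passes 120 N, or if a joint passes its speed limit or range.

## Robot

A 7-joint arm with a two-finger parallel gripper is mounted at the origin on the work surface. World frame = base frame: x ahead of the robot, y to its left, z up, the work surface at z = 0. Lengths are in m, angles in rad, forces in N, time in s.
With the tool pointing down it reaches from about 0.4 to 0.85 m from the base axis. Payload 10.4 kg.
Tool frame: the origin (TCP) lies between the finger pads; the fingertips stand ahead of it and the grasp point (between the pads) lies 5 mm behind it (manip.tip_extent is the z of the fingertips in the tool frame, in m); z points along the fingers, y is the line along which they close (so a half turn about z gives the same grasp; the last joint's range is limited). The gripper opens to 85 mm and grips with 20 to 120 N. Pads are 22 mm wide; open, the fingers measure 114 mm over their backs; the gripper's body (76 mm by 85 mm) begins 54 mm behind the grasp point. The pads swing forward as they close: fully open they stand 13 mm farther back than shut.
Start: joints at [1.293, 0.332, -0.065, 1.46, 0.022, 1.35, -0.088], TCP at [0.158, -0.605, 0.212] pointing down, gripper open.
Joint ranges: [-2.6, 2.6], [-0.5, 2.12], [-1.47, 1.34], [0.16, 2.42], [-1.27, 4.41], [0.06, 2.06], [-2.6, 2.6]. Speed limits (rad/s): [2.22, 2.22, 2.79, 2.79, 3.14, 3.14, 3.14].

## Interface

Orientations are given as a unit quaternion [x, y, z, w].
In Python, from workcell import status, viewer, manip gives the robot as it stands.
- The arm moves only by the tool play_rows, never from a script. Its argument "plan" is one flat list of numbers, 7 for each row, row after row: the turn, a rotation vector about the tool's x, y, z in degrees, then the shift along the tool's x, y, z in m, then the opening, from 0 (shut) to 1 (fully open). In form: [ax, ay, az, dx, dy, dz, grip, ax, ay, az, dx, dy, dz, grip, ...]. A call has 1 to 20 rows; each row is the pose to reach, as a shift and turn from the pose commanded when the call began, along the tool's axes at that moment; what a row does not reach only later rows make up. A row lasts 1/8 s, in which the tool goes at most 62.5 mm and 10.7 degrees, less where a joint would pass 70% of its speed; a pose out of reach is approached as far as the arm can. A call with a gripper value outside its range is refused whole. The fingers move at their own pace and stop on an object; "squeeze" is the grip in N (left out, the last holds). Time passes only in rows, so rows that repeat a pose let the fingers close. It gives the time, the measured TCP pose, the force, the opening and the grip force at its end, in the units of the state.
- status.get_obs(): the state, without advancing time (a new reading comes with each control period).
- viewer.camera(name): name is "scene" or "top"; returns the picture (420x560x3 uint8, red, green, blue); there is no depth.
- viewer.camera_model(name): a dict with "fx", "fy", "cx", "cy" (pixels), "R" (3x3) and "t" (3): a world point X has camera coordinates R X + t. Camera axes: x right, y down, z forward; pixel columns grow to the right and rows downward; lengths in m; the calibration is good to about 2 mm. A picture is of the moment at which its call begins. camera_model takes no time and is no camera call.
- manip.hand_in(): hands the job in; it is judged then, once.
The state is a dict: "clock": time; "joint_pos": joint angles; "joint_velocities": joint speeds; "tau": joint torques, N m; "position": TCP position; "ee_rot": TCP orientation; "ft_force": force on the tool from outside, world axes, zero at the start; "torque": the same for the moment, N m; "grip_width": opening from 0.0 (shut) to 1.0 (fully open); "grasp_force": force on a finger pad.
Only numpy, scipy, OpenCV 4.12 (cv2) and the standard library are available. Lean on these libraries where they do the work, as an engineer would, in place of code of your own. Each camera call takes 0.05 s, during which the arm holds its last target. There are 200 camera calls.

## Working session

There is one attempt and no reset: what is moved stays moved. The work goes in short steps, Python scripts to look and compute and a tool call to move; the robot and the scene stay as the last step left them, time stands still between calls to the robot, and variables do not carry over. Pictures are saved under pics/ and viewed, at most 14 in all, crops included, and the job is handed in when it is done.

Besides the shell and the picture viewer there is one more tool, called as name(argument=value, ...), one argument or row to a line, values as JSON. play_rows: Moves the arm, as the interface text tells. Its arguments: {"type":"object","properties":{"plan":{"type":"array","items":{"type":"number"}},"squeeze":{"type":"number"}},"required":["plan"]}

```bash
mkdir -p pics
python3 - <<'E'
from workcell import status, viewer, manip
import cv2, numpy as np
o=status.get_obs(); print({k:np.round(v,3).tolist() for k,v in o.items()}); print(manip.tip_extent)
for n in ("top","scene"):
    im=viewer.camera(n); cv2.imwrite(f"pics/{n}0.png",im[:,:,::-1]); m=viewer.camera_model(n); print(n,{k:np.round(v,4).tolist() for k,v in m.items()})
E
```

```text
{'clock': 0.0, 'joint_pos': [1.293, 0.333, -0.065, 1.461, 0.022, 1.35, -0.089], 'joint_velocities': [-0.0, -0.002, -0.001, 0.002, -0.001, 0.001, -0.0], 'tau': [-0.0, -62.545, 0.049, -39.16, 0.016, 0.01, 0.0], 'position': [0.157, -0.604, 0.211], 'ee_rot': [0.992, 0.127, -0.0, -0.001], 'ft_force': [0.585, 0.472, -0.212], 'torque': [0.01, -0.002, 0.017], 'grasp_force': 0.0, 'grip_width': 1.004}
0.014
top {'fx': 400.6359, 'fy': 400.6359, 'cx': 283.1131, 'cy': 211.0467, 'R': [[0.0158, -0.9997, 0.0172], [-0.9897, -0.0181, -0.1422], [0.1425, -0.0148, -0.9897]], 't': [-0.0402, 0.571, 1.0899]}
scene {'fx': 393.2956, 'fy': 393.2956, 'cx': 288.2736, 'cy': 209.8125, 'R': [[-0.0957, 0.9954, -0.0013], [0.8374, 0.0798, -0.5407], [-0.5381, -0.0528, -0.8412]], 't': [0.082, -0.425, 1.3895]}
```

View pics/top0.png

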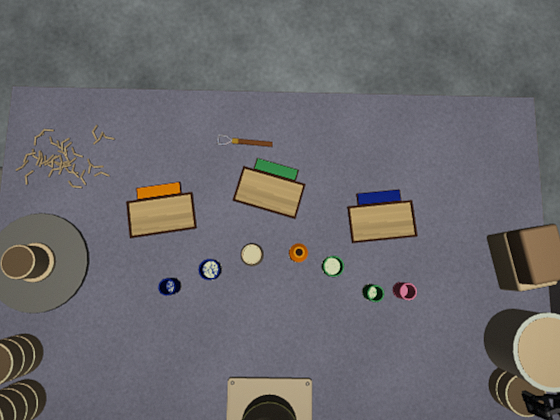

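View pics/scene0.png

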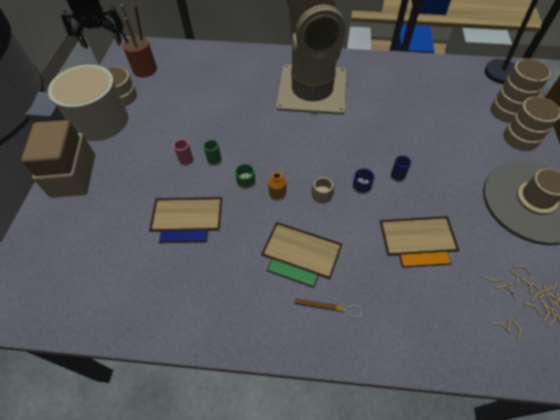

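Top view: blue tumbler (170,286), blue bowl (210,269), clay pot (252,254), vase (299,253), green bowl (333,266), green tumbler (373,292), pink look-alike (405,291). The trays are amber (161,214), green (269,192) and blue (382,221), and the tool is at (250,142). I'll measure next and make one enlarged crop to check identities.

```bash
cat > h.py <<'E'
from workcell import status, viewer, manip
import cv2, numpy as np
from scipy.spatial.transform import Rotation as Ro
def cast(m,uv,z):
    uv=np.atleast_2d(uv).astype(float); R=np.array(m["R"]);t=np.array(m["t"])
    d=np.c_[(uv[:,0]-m["cx"])/m["fx"],(uv[:,1]-m["cy"])/m["fy"],np.ones(len(uv))]@R
    c=-R.T@t
    return c+d*((z-c[2])/d[:,2])[:,None]
HUE={'blue':(110,128),'green':(50,85),'amber':(8,18),'pink':(160,178)}
def blobs(im,col,smin=110,vmin=25,amin=60,near=None):
    h=cv2.cvtColor(im,cv2.COLOR_RGB2HSV); lo,hi=HUE[col]
    k=cv2.inRange(h,(lo,smin,vmin),(hi,255,255)); 
    k=cv2.morphologyEx(k,cv2.MORPH_CLOSE,np.ones((3,3)))
    out=[]
    for c in cv2.findContours(k,cv2.RETR_EXTERNAL,cv2.CHAIN_APPROX_NONE)[0]:
        c=cv2.convexHull(c); a=cv2.contourArea(c)
        if a<amin: continue
        M=cv2.moments(c); out.append((M['m10']/a,M['m01']/a,a,c))
    return out
E
python3 - <<'E'
from h import *
for n in ("top","scene"):
    im=cv2.imread(f"pics/{n}0.png")[:,:,::-1].copy(); m=viewer.camera_model(n)
    for col in HUE:
        for u,v,a,c in blobs(im,col):
            if 100<u<470 and 120<v<310:
                print(n,col,np.round([u,v,a],1),cv2.boundingRect(c),*[np.round(cast(m,(u,v),z)[0,:2],4) for z in (.009,.025,.035,.042)])
    # tray floors
    h=cv2.cvtColor(im,cv2.COLOR_RGB2HSV)
    k=cv2.inRange(h,(10,50,100),(28,180,255))
    for c in cv2.findContours(k,cv2.RETR_EXTERNAL,cv2.CHAIN_APPROX_NONE)[0]:
        if cv2.contourArea(c)>1000:
            w=cast(m,c[:,0],.003)[:,:2].astype(np.float32); r=cv2.minAreaRect(w)
            if 0.25<r[0][0]<1 and max(r[1])<.25: print(n,"tray",np.round(r[0],4),np.round(r[1],3),round(r[2],1))
im=cv2.imread("pics/top0.png")[235:310,150:425]
cv2.imwrite("pics/crop0.png",cv2.resize(im,None,fx=2.9,fy=2.9,interpolation=cv2.INTER_CUBIC)[:, :800])
E
```

```text
top blue [168.3 286.3 274. ] (158, 278, 21, 18) [0.3565 0.2889] [0.3573 0.2847] [0.3577 0.2821] [0.3581 0.2802]
top blue [209.  269.1 344.5] (198, 259, 23, 21) [0.4061 0.1766] [0.4062 0.1739] [0.4062 0.1723] [0.4063 0.1711]
top blue [378.6 196.7 454. ] (358, 190, 43, 15) [ 0.6238 -0.3102] [ 0.6208 -0.3061] [ 0.619  -0.3035] [ 0.6177 -0.3017]
top green [373.5 292.8 254.5] (363, 285, 21, 17) [ 0.3471 -0.2907] [ 0.3479 -0.2869] [ 0.3485 -0.2845] [ 0.3489 -0.2828]
top green [332.7 265.8 328.5] (322, 256, 22, 21) [ 0.4209 -0.1751] [ 0.4207 -0.1728] [ 0.4207 -0.1714] [ 0.4206 -0.1704]
top green [275.7 168.9 430.5] (255, 159, 43, 21) [ 0.7013 -0.0073] [ 0.6973 -0.0074] [ 0.6948 -0.0074] [ 0.693  -0.0075]
top amber [298.  252.3 262. ] (289, 243, 19, 19) [ 0.4576 -0.0755] [ 0.457  -0.0747] [ 0.4565 -0.0741] [ 0.4563 -0.0738]
top amber [ 380.6  219.2 2558.5] (348, 197, 69, 46) [ 0.5574 -0.315 ] [ 0.5554 -0.3108] [ 0.5541 -0.3082] [ 0.5532 -0.3063]
top amber [ 160.2  209.6 3009. ] (127, 182, 69, 56) [0.5739 0.3243] [0.5717 0.3196] [0.5702 0.3166] [0.5692 0.3146]
top amber [ 268.7  191.6 2301. ]
[... 1173 characters left out ...]
77] [ 0.3404 -0.2842] [ 0.3464 -0.2818]
scene amber [316.8 304.3 181. ] (296, 299, 41, 12) [0.7822 0.0625] [0.7878 0.0619] [0.7914 0.0615] [0.7939 0.0612]
scene amber [420.9 257.4 787. ] (388, 250, 63, 17) [0.6305 0.3257] [0.6388 0.3205] [0.6439 0.3173] [0.6475 0.315 ]
scene amber [276.7 185.2 365. ] (268, 172, 18, 27) [ 0.4344 -0.0747] [ 0.446  -0.0729] [ 0.4533 -0.0718] [ 0.4584 -0.0711]
scene pink [182.8 151.4 213.5] (175, 141, 16, 22) [ 0.3324 -0.38  ] [ 0.3458 -0.373 ] [ 0.3542 -0.3686] [ 0.3601 -0.3656]
scene tray [0.6326 0.0141] [0.181 0.095] 74.7
scene tray [0.5601 0.3254] [0.095 0.179] 9.6
scene tray [ 0.5527 -0.3174] [0.093 0.18 ] 5.4
scene tray [ 0.3188 -0.8332] [0.156 0.109] 11.7
```

View pics/crop0.png

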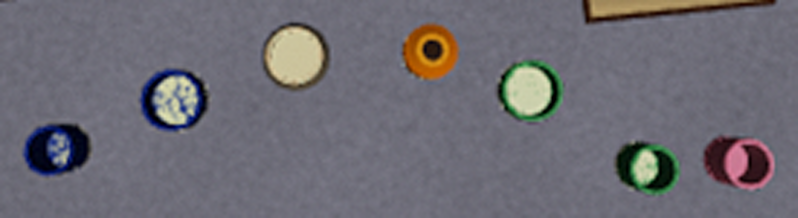

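Identities confirmed in the crop. The green tumbler is at top px (373,292); its pink twin at (404,290) stays put. The clay pot is pale (252,254). The shaded walls fall outside the colour mask, so I'll refine with a "not table" silhouette.

```bash
cat >> h.py <<'E'
P={'bt':(.357,.284,.070),'bb':(.404,.174,.050),'gt':(.346,-.286,.070),'gb':(.418,-.172,.050),'av':(.456,-.073,.084),'pink':(.355,-.37,.070),'pot':(.44,.05,.052)}
def proj(m,X):
    c=np.array(m["R"])@X+np.array(m["t"]); return np.array([m["cx"]+m["fx"]*c[0]/c[2],m["cy"]+m["fy"]*c[1]/c[2]])
def sil(im,m,x,y,h,r=19):
    """hull centroid of the non-table blob near (x,y), cast to mid height"""
    u0,v0=np.round(proj(m,np.array([x,y,h/2]))).astype(int)
    w=im[v0-r:v0+r,u0-r:u0+r].astype(float)
    bg=np.median(np.r_[w[0],w[-1]],axis=0)
    k=(np.linalg.norm(w-bg,axis=2)>32).astype(np.uint8)
    cs=cv2.findContours(k,cv2.RETR_EXTERNAL,cv2.CHAIN_APPROX_NONE)[0]
    c=cv2.convexHull(max(cs,key=cv2.contourArea)); M=cv2.moments(c)
    uv=(M['m10']/M['m00']+u0-r,M['m01']/M['m00']+v0-r)
    return cast(m,uv,h/2)[0,:2],uv,cv2.boundingRect(c)
E
python3 - <<'E'
from h import *
for p,(x,y,h) in P.items():
    for n in ("top","scene"):
        im=cv2.imread(f"pics/{n}0.png")[:,:,::-1].copy(); m=viewer.camera_model(n)
        w,uv,b=sil(im,m,x,y,h,19 if n=="top" else 17); print(p,n,np.round(w,4),np.round(uv,1),b[2:], 'mask',)
E
```

```text
bt top [0.3586 0.2795] [169.2 286. ] (24, 19) mask
bt scene [0.3574 0.2818] [400.2 168.1] (22, 28) mask
bb top [0.4062 0.172 ] [209.7 269.1] (24, 22) mask
bb scene [0.4058 0.1738] [362.8 180.6] (23, 26) mask
gt top [ 0.3499 -0.282 ] [372.6 292.3] (23, 19) mask
gt scene [ 0.3492 -0.2792] [212.3 152.2] (19, 27) mask
gb top [ 0.4201 -0.172 ] [332.4 266.1] (24, 22) mask
gb scene [ 0.4206 -0.1689] [245.1 175.7] (21, 26) mask
av top [ 0.4558 -0.0734] [297.9 252.5] (20, 20) mask
av scene [ 0.4612 -0.0702] [276.9 186. ] (19, 30) mask
pink top [ 0.3561 -0.3705] [404.4 290.5] (25, 19) mask
pink scene [ 0.3574 -0.3662] [183.3 152.2] (20, 27) mask
pot top [0.4499 0.0563] [251.5 254.1] (24, 25) mask
pot scene [0.4551 0.0582] [322.1 191.1] (23, 25) mask
```

play_rows(
  plan=[0,0,0,0,0,-0.03,1,0,0,-10,0,0,-0.03,1,0,0,-14.6,0,0,-0.03,1,0,0,-14.6,0,0,-0.03,1],
  squeeze=30,
)

```text
clock: 0.6
position: [0.1574, -0.6047, 0.2412]
ee_rot: [0.968, 0.252, 0.0, -0.0]
ft_force: [0.2, -0.6, -0.4]
grip_width: 0.996
grasp_force: 0.0
```

```bash
cat >> h.py <<'E'
def go(*ts,yaw=90):
    o=status.get_obs(); R=Ro.from_quat(o['ee_rot']); p=np.array(o['position'])
    a=np.deg2rad(yaw); G=Ro.from_matrix(np.c_[[np.cos(a),np.sin(a),0],[np.sin(a),-np.cos(a),0],[0,0,-1]])
    print('pos',p.round(4),'turn',(R.inv()*G).as_rotvec(degrees=True).round(1),*[('shift',R.inv().apply(np.array(t)-p).round(4)) for t in ts])
E
python3 -c "
from h import *
go((.349,-.281,.16))"
```

```text
pos [ 0.1574 -0.6047  0.2412] turn [ -0.   -0.  -60.8] ('shift', array([ 0.325 , -0.1893,  0.0814]))
```

play_rows(
  plan=[0,0,-9,0.042,-0.025,0.01,1,0,0,-18,0.084,-0.049,0.02,1,0,0,-27,0.13,-0.076,0.03,1,0,0,-36,0.18,-0.105,0.04,1,0,0,-45,0.23,-0.134,0.055,1,0,0,-54,0.28,-0.163,0.07,1,0,0,-60.8,0.325,-0.189,0.081,1,0,0,-60.8,0.325,-0.189,0.081,1,0,0,-60.8,0.325,-0.189,0.081,1],
)

```text
clock: 1.72
position: [0.3487, -0.2819, 0.1607]
ee_rot: [0.708, 0.706, -0.0, 0.0]
ft_force: [-0.1, 0.3, 0.2]
grip_width: 0.997
grasp_force: 0.0
```

```bash
python3 -c "
from h import *
o=status.get_obs();print(np.round(o['joint_pos'],2))
go((.349,-.281,.04))
for n in ('top','scene'): cv2.imwrite(f'pics/{n}1.png',viewer.camera(n)[:,:,::-1])
a=cv2.imread('pics/top1.png')[240:340,320:440];b=cv2.imread('pics/scene1.png')[90:190,160:280]
cv2.imwrite('pics/c1.png',cv2.resize(np.hstack([a,b]),None,fx=3.3,fy=3.3))"
```

```text
[ 1.04  0.   -0.46  1.95  0.    1.19  0.58]
pos [ 0.3487 -0.2819  0.1607] turn [-0.   0.  -0.1] ('shift', array([0.001 , 0.0003, 0.1207]))
```

View pics/c1.png

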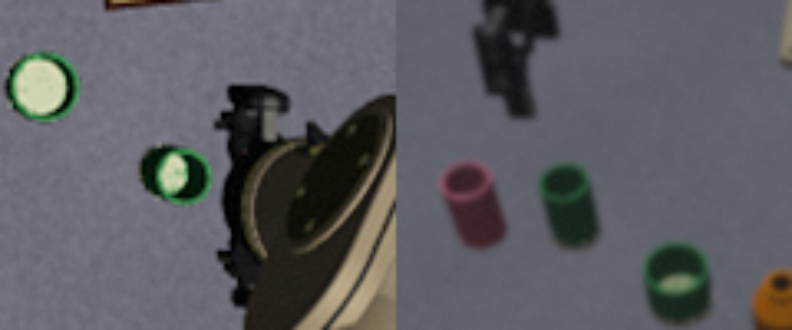

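```bash
python3 -c "
from h import *
for n in ('top','scene'):
    m=viewer.camera_model(n)
    for z in (.035,.147,.16,.21): print(n,z,proj(m,np.array([.3487,-.2819,z])).round(1))"
```

```text
top 0.035 [372.6 292.7]
top 0.147 [383.3 295.4]
top 0.16 [384.7 295.7]
top 0.21 [390.4 297.2]
scene 0.035 [211.4 152. ]
scene 0.147 [204.7 125.3]
scene 0.16 [203.9 121.9]
scene 0.21 [200.4 108.1]
```

```bash
python3 -c "
from h import *
o=status.get_obs();print(np.round(o['position'],4),np.abs(o['joint_velocities']).max().round(3))
out=[]
for n,(u,v) in (('top',(340,240)),('scene',(150,70))):
    m=viewer.camera_model(n); im=viewer.camera(n)[:,:,::-1].copy()
    c=cv2.resize(im[v:v+100,u:u+100],None,fx=4,fy=4,interpolation=cv2.INTER_CUBIC)
    c=cv2.convertScaleAbs(c,alpha=1.7,beta=20)
    for dx in (-.0425,.0425):
        for z,k in ((.147,(0,0,255)),(.16,(0,255,255)),(.22,(255,255,0))):
            q=(proj(m,np.array([.3487+dx,-.2819,z]))-(u,v)+.5)*4
            cv2.circle(c,tuple(int(i) for i in q),3,k,-1)
    out.append(c)
cv2.imwrite('pics/c2.png',np.hstack(out))"
```

```text
[ 0.3485 -0.2825  0.1608] 0.004
```

View pics/c2.png

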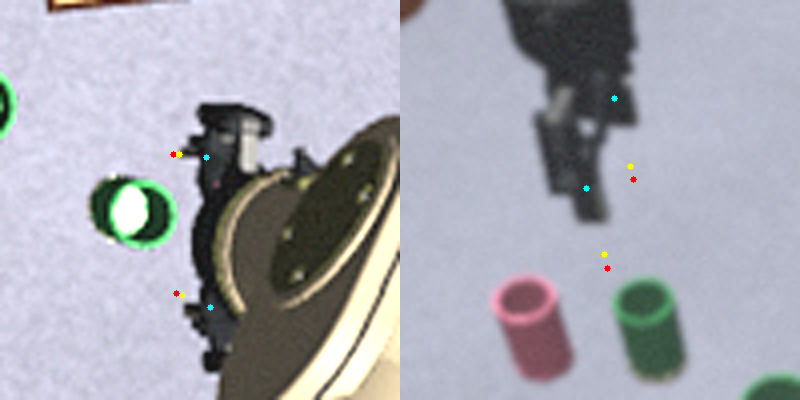

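The pads appear about 10 px (≈30 mm) higher in the scene view than the projected TCP suggests. I'll go part way down and compare again before descending onto anything.

play_rows(
  plan=[0,0,0,0,0,0.02,1,0,0,0,0,0,0.04,1,0,0,0,0,0,0.055,1,0,0,0,0,0,0.055,1,0,0,0,0,0,0.055,1],
)

```text
clock: 2.55
position: [0.3493, -0.2817, 0.1062]
ee_rot: [0.707, 0.707, 0.0, 0.0]
ft_force: [-0.4, 0.1, -0.3]
grip_width: 1.001
grasp_force: 0.0
```

```bash
python3 -c "
from h import *
o=status.get_obs();p=np.array(o['position']);print(p.round(4))
out=[]
for n,(u,v) in (('top',(340,240)),('scene',(150,70))):
    m=viewer.camera_model(n); im=viewer.camera(n)[:,:,::-1].copy()
    c=cv2.resize(im[v:v+100,u:u+100],None,fx=4,fy=4,interpolation=cv2.INTER_CUBIC)
    c=cv2.convertScaleAbs(c,alpha=1.7,beta=20)
    for dx in (-.0425,.0425):
        for z,k in ((-.014,(0,0,255)),(.0,(0,255,255)),(.02,(255,255,0)),(.06,(255,0,255))):
            q=(proj(m,p+[dx,0,z])-(u,v)+.5)*4
            cv2.circle(c,tuple(int(i) for i in q),2,k,-1)
    out.append(c)
cv2.imwrite('pics/c3.png',np.hstack(out))"
```

```text
[ 0.3493 -0.2817  0.1062]
```

View pics/c3.png

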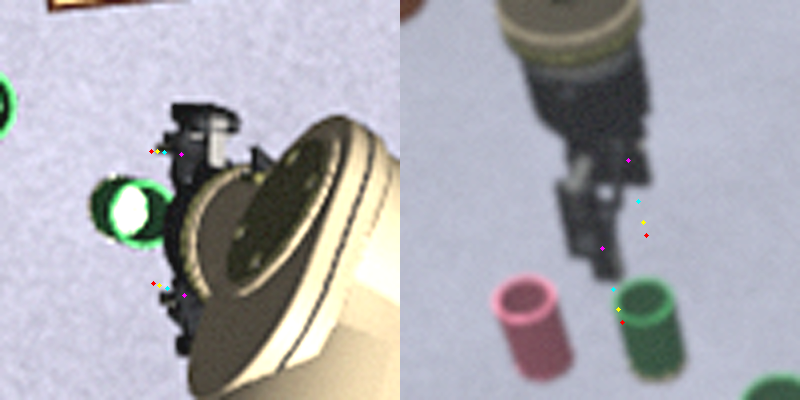

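play_rows(
  plan=[0,0,0,0,0,0.012,1,0,0,0,0,0,0.024,1,0,0,0,0,0,0.036,1,0,0,0,0,0,0.048,1,0,0,0,0,0,0.048,1,0,0,0,0,0,0.048,1],
)

```text
clock: 3.4
position: [0.3492, -0.2814, 0.0578]
ee_rot: [0.707, 0.707, 0.0, 0.0]
ft_force: [0.0, 0.3, -0.7]
grip_width: 0.995
grasp_force: 0.0
```

```bash
cat >> h.py <<'E'
def look(name,dx=.0425,boxes=(('top',(340,240)),('scene',(150,70)))):
    p=np.array(status.get_obs()['position']); out=[]
    for n,(u,v) in boxes:
        m=viewer.camera_model(n); im=viewer.camera(n)[:,:,::-1].copy()
        c=cv2.resize(im[v:v+100,u:u+100],None,fx=4,fy=4,interpolation=cv2.INTER_CUBIC)
        c=cv2.convertScaleAbs(c,alpha=1.7,beta=20)
        for d in (-dx,dx):
            for z,k in ((-.014,(0,0,255)),(.0,(0,255,255)),(.02,(255,255,0)),(.06,(255,0,255))):
                q=(proj(m,p+[d,0,z])-(u,v)+.5)*4
                cv2.circle(c,tuple(int(i) for i in q),2,k,-1)
        out.append(c)
    cv2.imwrite(f'pics/{name}.png',np.hstack(out))
E
python3 -c "
from h import *
look('c4')"
```

```text
(no output)
```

View pics/c4.png

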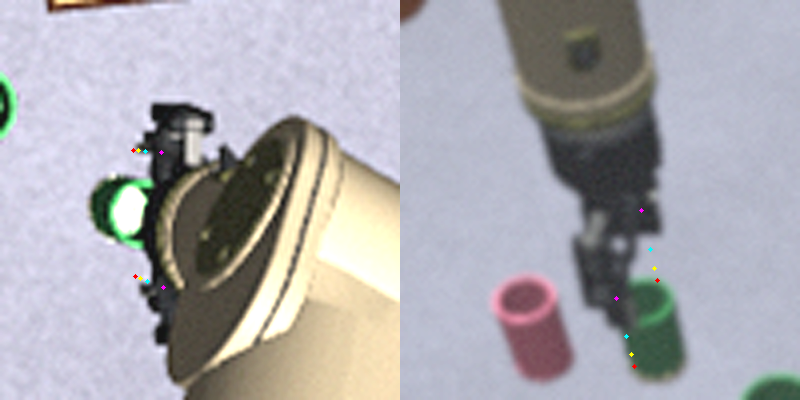

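play_rows(
  plan=[0,0,0,0,0,0.006,1,0,0,0,0,0,0.012,1,0,0,0,0,0,0.018,1,0,0,0,0,0,0.018,1,0,0,0,0,0,0.018,0.75,0,0,0,0,0,0.018,0.65,0,0,0,0,0,0.018,0.6,0,0,0,0,0,0.018,0.6],
  squeeze=20,
)

```text
clock: 4.5
position: [0.3491, -0.2814, 0.0397]
ee_rot: [0.707, 0.707, -0.0, 0.0]
ft_force: [-1.1, 0.0, -0.6]
grip_width: 0.596
grasp_force: 0.0
```

```bash
python3 -c "
from h import *
look('c5',.0255)"
```

```text
(no output)
```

View pics/c5.png

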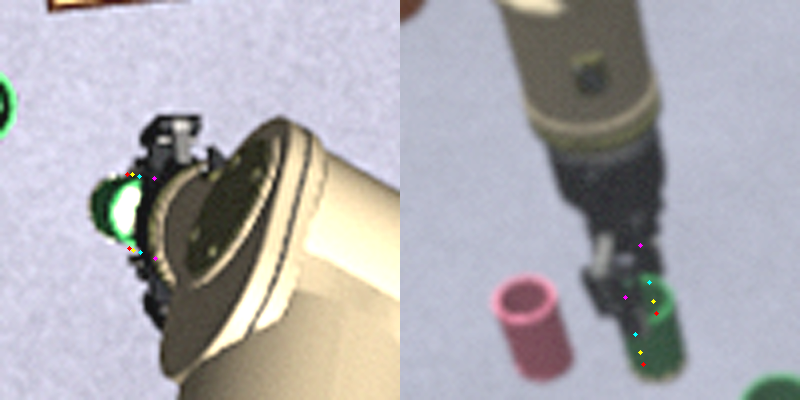

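The pad tip in the scene view (≈(637,340) in the crop) now overlaps the tumbler wall, close to the projected TCP, so the earlier offset came mostly from the open fingers' swing. Closing on the tumbler.

play_rows(
  plan=[0,0,0,0,0,0,0.55,0,0,0,0,0,0,0.5,0,0,0,0,0,0,0.4,0,0,0,0,0,0,0.4,0,0,0,0,0,0,0.4],
  squeeze=25,
)

```text
clock: 5.22
position: [0.3495, -0.2815, 0.04]
ee_rot: [0.707, 0.707, 0.0, 0.001]
ft_force: [0.9, -0.0, 5.2]
grip_width: 0.527
grasp_force: 25.1
```

play_rows(
  plan=[0,0,0,0,0,-0.005,0.4,0,0,0,0,0,-0.015,0.4,0,0,0,0,0,-0.035,0.4,0,0,0,0,0,-0.06,0.4,0,0,0,0,0,-0.09,0.4,0,0,0,0,0,-0.12,0.4,0,0,0,0,0,-0.14,0.4,0,0,0,0,0,-0.14,0.4],
  squeeze=30,
)

```text
clock: 6.22
position: [0.3496, -0.2817, 0.181]
ee_rot: [0.707, 0.707, -0.0, 0.001]
ft_force: [0.2, 0.2, -3.4]
grip_width: 0.52
grasp_force: 31.0
```

```bash
python3 -c "
from h import *
o=status.get_obs();print(o['grip_width'],o['grasp_force'],o['ft_force'])
go((.621,-.030,.18))
look('c6',.0255)"
```

```text
0.519792820493927 31.011408410604417 [ 0.17298778  0.18177014 -3.37899784]
pos [ 0.3496 -0.2817  0.181 ] turn [ 0.1  0.1 -0. ] ('shift', array([0.2518, 0.2714, 0.001 ]))
```

View pics/c6.png

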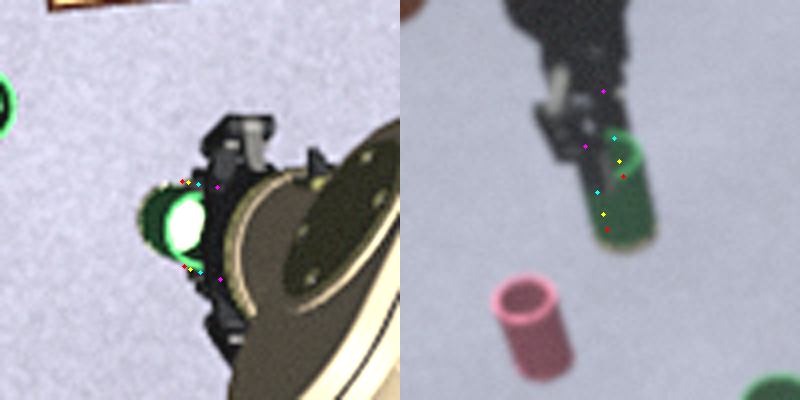

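Held and upright. I'll carry it to the tile-green tray's −y half.

play_rows(
  plan=[0,0,0,0.01,0.011,0,0.4,0,0,0,0.03,0.033,0,0.4,0,0,0,0.055,0.06,0,0.4,0,0,0,0.08,0.087,0,0.4,0,0,0,0.105,0.114,0,0.4,0,0,0,0.13,0.141,0,0.4,0,0,0,0.155,0.168,0,0.4,0,0,0,0.18,0.195,0,0.4,0,0,0,0.205,0.222,0,0.4,0,0,0,0.227,0.246,0,0.4,0,0,0,0.242,0.262,0,0.4,0,0,0,0.248,0.271,0,0.4,0,0,0,0.248,0.271,0.03,0.4,0,0,0,0.248,0.271,0.06,0.4,0,0,0,0.248,0.271,0.09,0.4,0,0,0,0.248,0.271,0.11,0.4,0,0,0,0.248,0.271,0.122,0.4,0,0,0,0.248,0.271,0.127,0.4,0,0,0,0.248,0.271,0.127,0.4],
)

```text
clock: 8.7
position: [0.6204, -0.0333, 0.053]
ee_rot: [0.707, 0.707, 0.0, 0.0]
ft_force: [0.4, 0.2, -1.6]
grip_width: 0.526
grasp_force: 31.1
```

```bash
python3 -c "
from h import *
print(status.get_obs()['ft_force'].round(1))
go((.621,-.034,.0435),(.4205,-.170,.16))"
```

```text
[ 0.4  0.2 -1.6]
pos [ 0.6204 -0.0333  0.053 ] turn [ 0.  0. -0.] ('shift', array([-0.0007,  0.0006,  0.0095])) ('shift', array([-0.1367, -0.1998, -0.1071]))
```

play_rows(
  plan=[0,0,0,0,0,0.004,0.4,0,0,0,0,0,0.007,0.4,0,0,0,0,0,0.009,0.4,0,0,0,0,0,0.0095,0.4,0,0,0,0,0,0.0095,0.4],
)

```text
clock: 9.32
position: [0.6201, -0.0333, 0.0433]
ee_rot: [0.707, 0.707, 0.0, 0.0]
ft_force: [-0.9, -0.3, 1.0]
grip_width: 0.52
grasp_force: 31.2
```

play_rows(
  plan=[0,0,0,0,0,0,0.55,0,0,0,0,0,0,0.6,0,0,0,0,0,0,0.7,0,0,0,0,0,0,0.9,0,0,0,0,0,-0.01,1,0,0,0,0,0,-0.03,1,0,0,0,0,0,-0.06,1,0,0,0,0,0,-0.1,1,0,0,0,-0.02,-0.03,-0.12,1,0,0,0,-0.05,-0.073,-0.12,1,0,0,0,-0.08,-0.117,-0.12,1,0,0,0,-0.11,-0.16,-0.12,1,0,0,0,-0.13,-0.19,-0.12,1,0,0,0,-0.137,-0.2,-0.12,1,0,0,0,-0.137,-0.2,-0.09,1,0,0,0,-0.137,-0.2,-0.06,1,0,0,0,-0.137,-0.2,-0.06,1],
)

```text
clock: 11.45
position: [0.4197, -0.1691, 0.1025]
ee_rot: [0.707, 0.708, -0.0, -0.001]
ft_force: [0.2, -0.6, 1.2]
grip_width: 1.001
grasp_force: 0.0
```

```bash
cat >> h.py <<'E'
def where(*ps):
    """current sil estimate of pieces: args (name,x,y,h)"""
    ims={n:viewer.camera(n) for n in ("top","scene")}
    for nm,x,y,h in ps:
        for n in ims:
            w,uv,b=sil(ims[n],viewer.camera_model(n),x,y,h,19 if n=="top" else 17); print(nm,n,w.round(4),b[2:])
    return ims
E
python3 -c "
from h import *
where(('gb',.42,-.17,.05),('gt',.62,-.03,.07))
go((.4205,-.170,.025),(.645,.056,.16))"
```

```text
gb top [ 0.4212 -0.1869] (30, 38)
gb scene [ 0.4128 -0.1744] (25, 30)
gt top [ 0.6202 -0.0281] (38, 38)
gt scene [ 0.6244 -0.03  ] (34, 34)
pos [ 0.4211 -0.1699  0.1044] turn [0.1 0.  0.1] ('shift', array([-0.0001, -0.0007,  0.0794])) ('shift', array([ 0.2256,  0.2242, -0.0554]))
```

play_rows(
  plan=[0,0,0,0,0,0.015,1,0,0,0,0,0,0.03,1,0,0,0,0,0,0.045,1,0,0,0,0,0,0.058,1,0,0,0,0,0,0.07,1,0,0,0,0,0,0.079,1,0,0,0,0,0,0.079,1,0,0,0,0,0,0.079,0.8,0,0,0,0,0,0.079,0.75,0,0,0,0,0,0.079,0.7,0,0,0,0,0,0.079,0.65,0,0,0,0,0,0.079,0.6,0,0,0,0,0,0.079,0.55,0,0,0,0,0,0.079,0.55,0,0,0,0,0,0.079,0.55],
  squeeze=30,
)

```text
clock: 13.42
position: [0.4206, -0.1705, 0.0251]
ee_rot: [0.707, 0.707, -0.0, 0.001]
ft_force: [-3.8, 0.4, 13.8]
grip_width: 0.641
grasp_force: 29.1
```

play_rows(
  plan=[0,0,0,0,0,-0.005,0.55,0,0,0,0,0,-0.015,0.55,0,0,0,0,0,-0.035,0.55,0,0,0,0,0,-0.06,0.55,0,0,0,0,0,-0.09,0.55,0,0,0,0,0,-0.12,0.55,0,0,0,0.01,0.01,-0.135,0.55,0,0,0,0.03,0.03,-0.14,0.55,0,0,0,0.055,0.055,-0.14,0.55,0,0,0,0.08,0.08,-0.14,0.55,0,0,0,0.105,0.105,-0.14,0.55,0,0,0,0.13,0.13,-0.14,0.55,0,0,0,0.155,0.155,-0.14,0.55,0,0,0,0.18,0.18,-0.14,0.55,0,0,0,0.205,0.205,-0.14,0.55,0,0,0,0.22,0.22,-0.14,0.55,0,0,0,0.227,0.225,-0.14,0.55,0,0,0,0.227,0.225,-0.14,0.55],
)

```text
clock: 15.68
position: [0.6448, 0.0574, 0.1637]
ee_rot: [0.707, 0.707, -0.0, -0.0]
ft_force: [-0.3, -0.2, -1.6]
grip_width: 0.631
grasp_force: 31.9
```

```bash
python3 -c "
from h import *
go((.645,.056,.0285))
look('c7',.031,(('top',(210,150)),('scene',(250,180))))"
```

```text
pos [0.6448 0.0574 0.1637] turn [-0. -0.  0.] ('shift', array([-0.0015,  0.0003,  0.1352]))
```

View pics/c7.png

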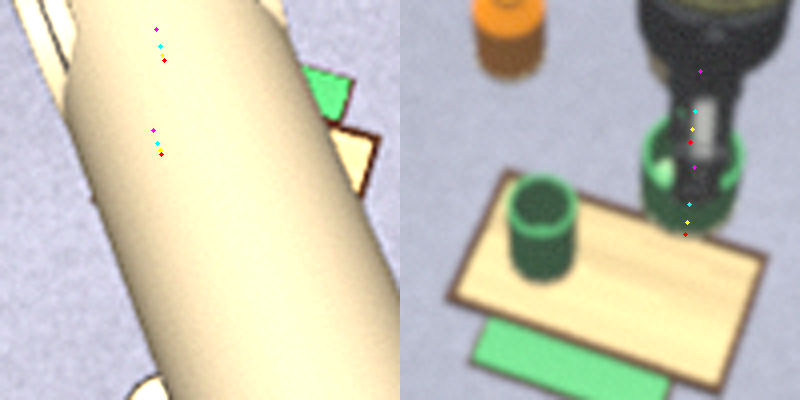

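The tumbler stands upright well inside the green tray and the bowl is held level. Lowering it now.

play_rows(
  plan=[0,0,0,-0.001,0,0.03,0.55,0,0,0,-0.001,0,0.06,0.55,0,0,0,-0.001,0,0.09,0.55,0,0,0,-0.001,0,0.11,0.55,0,0,0,-0.001,0,0.122,0.55,0,0,0,-0.001,0,0.128,0.55,0,0,0,-0.001,0,0.132,0.55,0,0,0,-0.001,0,0.1345,0.55,0,0,0,-0.001,0,0.1355,0.55,0,0,0,-0.001,0,0.1355,0.55],
)

```text
clock: 17.02
position: [0.6452, 0.0557, 0.0288]
ee_rot: [0.707, 0.707, 0.0, 0.0]
ft_force: [0.4, -0.3, -1.2]
grip_width: 0.628
grasp_force: 32.0
```

play_rows(
  plan=[0,0,0,0,0,0.001,0.55,0,0,0,0,0,0.0015,0.55,0,0,0,0,0,0.0015,0.55],
)

```text
clock: 17.4
position: [0.6453, 0.0558, 0.0285]
ee_rot: [0.707, 0.707, 0.0, 0.0]
ft_force: [-4.3, -0.9, 10.4]
grip_width: 0.632
grasp_force: 35.8
```

play_rows(
  plan=[0,0,0,0,0,-0.001,0.65,0,0,0,0,0,-0.001,0.7,0,0,0,0,0,-0.001,0.8,0,0,0,0,0,-0.001,1,0,0,0,0,0,-0.01,1,0,0,0,0,0,-0.03,1,0,0,0,0,0,-0.07,1,0,0,0,0,0,-0.12,1,0,0,0,-0.02,-0.03,-0.14,1,0,0,0,-0.05,-0.073,-0.14,1,0,0,0,-0.08,-0.117,-0.14,1,0,0,0,-0.11,-0.16,-0.14,1,0,0,0,-0.123,-0.18,-0.14,1,0,0,0,-0.127,-0.187,-0.13,1,0,0,0,-0.127,-0.187,-0.11,1,0,0,0,-0.127,-0.187,-0.1,1,0,0,0,-0.127,-0.187,-0.1,1],
)

```text
clock: 19.52
position: [0.4581, -0.0705, 0.1267]
ee_rot: [0.707, 0.708, 0.0, -0.001]
ft_force: [0.2, -0.4, -0.0]
grip_width: 0.998
grasp_force: 0.0
```

```bash
python3 -c "
from h import *
go((.4585,-.072,.036))
look('c8',.0425,(('top',(250,200)),('scene',(230,120))))"
```

```text
pos [ 0.4581 -0.0705  0.1267] turn [-0.1 -0.1  0.1] ('shift', array([-0.0016,  0.0005,  0.0907]))
```

View pics/c8.png

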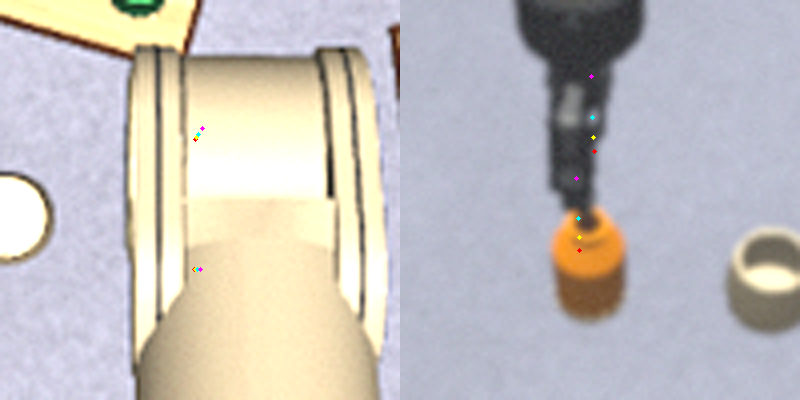

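play_rows(
  plan=[0,0,0,0,0,0.015,1,0,0,0,0,0,0.03,1,0,0,0,0,0,0.045,1,0,0,0,0,0,0.06,1,0,0,0,0,0,0.075,1,0,0,0,0,0,0.083,1,0,0,0,0,0,0.089,1,0,0,0,0,0,0.089,0.8,0,0,0,0,0,0.089,0.72,0,0,0,0,0,0.089,0.66,0,0,0,0,0,0.089,0.6,0,0,0,0,0,0.089,0.55,0,0,0,0,0,0.089,0.5,0,0,0,0,0,0.089,0.45,0,0,0,0,0,0.089,0.45,0,0,0,0,0,0.089,0.45],
  squeeze=30,
)

```text
clock: 21.62
position: [0.4579, -0.0714, 0.0388]
ee_rot: [0.707, 0.707, -0.001, 0.0]
ft_force: [-6.0, 0.4, 13.5]
grip_width: 0.504
grasp_force: 24.8
```

The width of 0.50 (~44 mm) is less than the 52 mm body, so the pads are on the shoulder and I'm too high. I'll open and go lower.

play_rows(
  plan=[0,0,0,0,0,0,0.55,0,0,0,0,0,0,0.65,0,0,0,0,0,0,0.8,0,0,0,0,0,0,1,0,0,0,0,0,0,1],
)

```text
clock: 22.25
position: [0.4581, -0.0713, 0.0381]
ee_rot: [0.707, 0.707, -0.0, 0.0]
ft_force: [-0.2, -0.6, -0.1]
grip_width: 1.001
grasp_force: 0.0
```

```bash
python3 -c "
from h import *
look('c9',.0425,(('scene',(230,120)),('scene',(250,180))))"
```

```text
(no output)
```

View pics/c9.png

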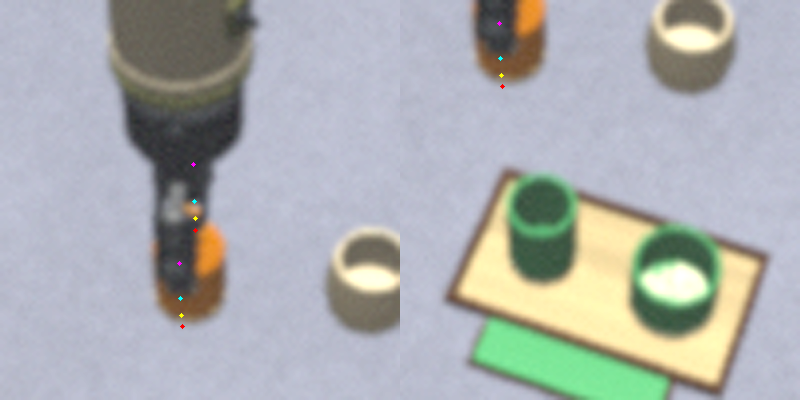

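Green tray is done: both pieces upright, well clear of each other. The vase is untouched, but the real fingertip is about 25 mm above the nominal height and 4 mm to −y. I'll descend with small steps, correcting y and watching the force.

play_rows(
  plan=[0,0,0,0.004,0,0.003,1,0,0,0,0.004,0,0.006,1,0,0,0,0.004,0,0.009,1,0,0,0,0.004,0,0.012,1,0,0,0,0.004,0,0.014,1,0,0,0,0.004,0,0.014,1],
)

```text
clock: 23.1
position: [0.458, -0.0673, 0.0239]
ee_rot: [0.707, 0.707, -0.0, -0.0]
ft_force: [0.5, 1.0, 0.4]
grip_width: 0.999
grasp_force: 0.0
```

play_rows(
  plan=[0,0,0,0,0,0.003,1,0,0,0,0,0,0.006,1,0,0,0,0,0,0.008,1,0,0,0,0,0,0.008,1,0,0,0,0,0,0.008,0.8,0,0,0,0,0,0.008,0.75,0,0,0,0,0,0.008,0.7,0,0,0,0,0,0.008,0.65,0,0,0,0,0,0.008,0.65],
)

```text
clock: 24.22
position: [0.4581, -0.0673, 0.0161]
ee_rot: [0.707, 0.707, -0.0, 0.0]
ft_force: [0.2, 0.5, -0.6]
grip_width: 0.655
grasp_force: 0.0
```

```bash
python3 -c "
from h import *
print(status.get_obs()['ft_force'].round(2))
look('c10',.0277,(('top',(250,200)),('scene',(230,120))))"
```

```text
[ 0.24  0.46 -0.65]
```

View pics/c10.png

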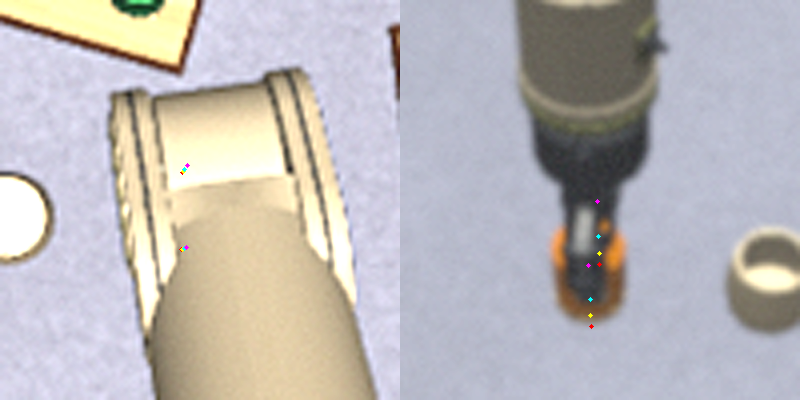

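play_rows(
  plan=[0,0,0,0,0,0,0.62,0,0,0,0,0,0,0.58,0,0,0,0,0,0,0.54,0,0,0,0,0,0,0.5,0,0,0,0,0,0,0.5],
  squeeze=30,
)

```text
clock: 24.95
position: [0.4581, -0.0673, 0.0163]
ee_rot: [0.707, 0.707, -0.0, 0.0]
ft_force: [-1.5, -0.3, 5.4]
grip_width: 0.589
grasp_force: 31.0
```

play_rows(
  plan=[0,0,0,0,0,-0.005,0.5,0,0,0,0,0,-0.015,0.5,0,0,0,0,0,-0.035,0.5,0,0,0,0,0,-0.06,0.5,0,0,0,0,0,-0.09,0.5,0,0,0,0,0,-0.12,0.5,0,0,0,0,0,-0.134,0.5,0,0,0,0.015,0.004,-0.134,0.5,0,0,0,0.045,0.012,-0.134,0.5,0,0,0,0.08,0.021,-0.134,0.5,0,0,0,0.12,0.031,-0.134,0.5,0,0,0,0.16,0.042,-0.134,0.5,0,0,0,0.2,0.052,-0.134,0.5,0,0,0,0.24,0.063,-0.134,0.5,0,0,0,0.28,0.073,-0.134,0.5,0,0,0,0.32,0.083,-0.134,0.5,0,0,0,0.355,0.092,-0.134,0.5,0,0,0,0.382,0.099,-0.134,0.5,0,0,0,0.394,0.1025,-0.134,0.5,0,0,0,0.394,0.1025,-0.134,0.5],
)

```text
clock: 27.45
position: [0.5602, 0.3268, 0.1495]
ee_rot: [0.707, 0.707, -0.0, -0.0]
ft_force: [-0.0, -1.0, -1.7]
grip_width: 0.594
grasp_force: 31.9
```

```bash
python3 -c "
from h import *
o=status.get_obs();print(o['ft_force'].round(2),np.round(o['joint_pos'],2))
go((.5605,.327,.0195))
im=viewer.camera('scene');m=viewer.camera_model('scene')
for b in blobs(im,'amber',amin=100): print(np.round(b[:3],1),cv2.boundingRect(b[3]),'z.17',cast(m,b[:2],.176)[0].round(3))
print(proj(m,np.array([.5605,.327,.176])))"
```

```text
[-0.02 -1.02 -1.75] [ 0.02  0.57 -0.88  1.44  0.44  1.34 -0.88]
pos [0.5602 0.3268 0.1495] turn [-0.1  0.   0. ] ('shift', array([0.0002, 0.0004, 0.13  ]))
[316.8 304.3 179.5] (296, 299, 41, 12) z.17 [0.841 0.056 0.176]
[421.4 257.6 776. ] (388, 250, 63, 17) z.17 [0.717 0.273 0.176]
[436.2 199.9 607. ] (423, 182, 28, 35) z.17 [0.563 0.32  0.176]
[554.3  93.5 187.5] (545, 80, 15, 26) z.17 [0.16  0.693 0.176]
[140.2  57.9 712.5] (123, 41, 32, 35) z.17 [ 0.115 -0.528  0.176]
[439.03503819 199.27800094]
```

play_rows(
  plan=[0,0,0,0,0,0.03,0.5,0,0,0,0,0,0.06,0.5,0,0,0,0,0,0.085,0.5,0,0,0,0,0,0.105,0.5,0,0,0,0,0,0.117,0.5,0,0,0,0,0,0.123,0.5,0,0,0,0,0,0.127,0.5,0,0,0,0,0,0.129,0.5,0,0,0,0,0,0.13,0.5,0,0,0,0,0,0.13,0.5],
)

```text
clock: 28.75
position: [0.5607, 0.3268, 0.0203]
ee_rot: [0.707, 0.707, 0.0, 0.0]
ft_force: [-0.3, 0.3, -1.9]
grip_width: 0.592
grasp_force: 31.9
```

play_rows(
  plan=[0,0,0,0,0,0.001,0.5,0,0,0,0,0,0.0015,0.5,0,0,0,0,0,0.0015,0.5],
)

```text
clock: 29.12
position: [0.5607, 0.3268, 0.0194]
ee_rot: [0.707, 0.707, 0.0, 0.0]
ft_force: [-2.6, -1.9, 6.4]
grip_width: 0.593
grasp_force: 32.7
```

play_rows(
  plan=[0,0,0,0,0,-0.001,0.62,0,0,0,0,0,-0.001,0.66,0,0,0,0,0,-0.001,0.75,0,0,0,0,0,-0.001,1,0,0,0,0,0,-0.005,1,0,0,0,0,0,-0.02,1,0,0,0,0,0,-0.05,1,0,0,0,0,0,-0.09,1,0,0,0,0,0,-0.13,1,0,0,0,-0.03,-0.031,-0.13,1,0,0,0,-0.07,-0.072,-0.13,1,0,0,0,-0.11,-0.113,-0.13,1,0,0,0,-0.14,-0.144,-0.13,1,0,0,0,-0.15,-0.155,-0.12,1,0,0,0,-0.15,-0.155,-0.09,1,0,0,0,-0.15,-0.155,-0.08,1,0,0,0,-0.15,-0.155,-0.08,1],
)

```text
clock: 31.25
position: [0.4053, 0.1772, 0.0988]
ee_rot: [0.707, 0.707, -0.0, -0.0]
ft_force: [-0.4, -0.6, 0.3]
grip_width: 1.002
grasp_force: 0.0
```

```bash
python3 -c "
from h import *
go((.406,.177,.012))
im=viewer.camera('scene');m=viewer.camera_model('scene')
print('vase',[ (np.round(b[:3],1),cv2.boundingRect(b[3])) for b in blobs(im,'amber',amin=100) if 380<b[0]<470])
print('vase expected mid/top/bottom',[proj(m,np.array([.5607,.324,z])).round(1) for z in (.045,.087,.003)])
c=[b for b in blobs(im,'blue') if 340<b[0]<420 and 140<b[1]<220]
print([(np.round(b[:3],1),cv2.boundingRect(b[3]),cast(m,b[:2],.025)[0].round(3)) for b in c])"
```

```text
pos [0.4053 0.1772 0.0988] turn [-0.  -0.   0.1] ('shift', array([-0.0002,  0.0007,  0.0868]))
vase [(array([424.3, 257.9, 678. ]), (398, 250, 53, 17)), (array([421.1, 227.5, 495. ]), (409, 214, 25, 28))]
vase expected mid/top/bottom [array([421.9, 227.3]), array([426.6, 219. ]), array([417.5, 235.1])]
[(array([363.3, 179.3, 337. ]), (354, 169, 20, 22), array([0.401, 0.175, 0.025])), (array([400.7, 166.8, 285.5]), (392, 156, 19, 24), array([0.344, 0.286, 0.025]))]
```

play_rows(
  plan=[0,0,0,0,0,0.015,1,0,0,0,0,0,0.03,1,0,0,0,0,0,0.045,1,0,0,0,0,0,0.058,1,0,0,0,0,0,0.07,1,0,0,0,0,0,0.08,1,0,0,0,0,0,0.087,1,0,0,0,0,0,0.087,0.9,0,0,0,0,0,0.087,0.8,0,0,0,0,0,0.087,0.75,0,0,0,0,0,0.087,0.7,0,0,0,0,0,0.087,0.65,0,0,0,0,0,0.087,0.6,0,0,0,0,0,0.087,0.55,0,0,0,0,0,0.087,0.55],
  squeeze=30,
)

```text
clock: 33.17
position: [0.406, 0.1767, 0.0123]
ee_rot: [0.707, 0.707, 0.0, 0.0]
ft_force: [-1.6, -2.9, 9.6]
grip_width: 0.672
grasp_force: 30.0
```

play_rows(
  plan=[0,0,0,0,0,-0.005,0.55,0,0,0,0,0,-0.015,0.55,0,0,0,0,0,-0.035,0.55,0,0,0,0,0,-0.06,0.55,0,0,0,0,0,-0.09,0.55,0,0,0,0,0,-0.12,0.55,0,0,0,-0.01,0.003,-0.135,0.55,0,0,0,-0.035,0.011,-0.14,0.55,0,0,0,-0.07,0.022,-0.14,0.55,0,0,0,-0.11,0.035,-0.14,0.55,0,0,0,-0.155,0.049,-0.14,0.55,0,0,0,-0.2,0.063,-0.14,0.55,0,0,0,-0.245,0.078,-0.14,0.55,0,0,0,-0.29,0.092,-0.14,0.55,0,0,0,-0.335,0.106,-0.14,0.55,0,0,0,-0.375,0.119,-0.14,0.55,0,0,0,-0.41,0.13,-0.14,0.55,0,0,0,-0.435,0.138,-0.14,0.55,0,0,0,-0.448,0.142,-0.14,0.55,0,0,0,-0.448,0.142,-0.14,0.55],
)

```text
clock: 35.67
position: [0.5475, -0.2714, 0.1517]
ee_rot: [0.707, 0.707, 0.0, -0.0]
ft_force: [-0.3, -0.3, -2.2]
grip_width: 0.671
grasp_force: 32.4
```

```bash
python3 -c "
from h import *
o=status.get_obs();print(o['ft_force'].round(2),np.round(o['joint_pos'],2))
go((.548,-.271,.0148))
im=viewer.camera('scene');m=viewer.camera_model('scene')
for b in blobs(im,'blue',amin=100): print(np.round(b[:3],1),cv2.boundingRect(b[3]))
print(proj(m,np.array([.548,-.274,.163])))"
```

```text
[-0.32 -0.28 -2.22] [ 0.9   0.42 -0.66  1.55  0.26  1.26  0.2 ]
pos [ 0.5475 -0.2714  0.1517] turn [ 0. -0. -0.] ('shift', array([0.0003, 0.0005, 0.1369]))
[182.9 235.5 471.5] (160, 230, 47, 12)
[192.4 177.5 322.5] (184, 162, 17, 29)
[400.7 166.8 279. ] (392, 156, 19, 23)
[420.9  39.4 587. ] (407, 25, 27, 28)
[401.3  35.9 152. ] (396, 24, 12, 26)
[433.7   6.3 340.5] (419, 0, 31, 14)
[189.78589167 179.02345946]
```

play_rows(
  plan=[0,0,0,0,0,0.03,0.55,0,0,0,0,0,0.06,0.55,0,0,0,0,0,0.09,0.55,0,0,0,0,0,0.11,0.55,0,0,0,0,0,0.122,0.55,0,0,0,0,0,0.129,0.55,0,0,0,0,0,0.133,0.55,0,0,0,0,0,0.1355,0.55,0,0,0,0,0,0.137,0.55,0,0,0,0,0,0.137,0.55],
)

```text
clock: 36.98
position: [0.5478, -0.2715, 0.0154]
ee_rot: [0.707, 0.707, -0.0, 0.0]
ft_force: [-3.1, 0.8, 4.3]
grip_width: 0.67
grasp_force: 32.9
```

play_rows(
  plan=[0,0,0,0,0,-0.001,0.7,0,0,0,0,0,-0.001,0.75,0,0,0,0,0,-0.001,0.85,0,0,0,0,0,-0.001,1,0,0,0,0,0,-0.01,1,0,0,0,0,0,-0.04,1,0,0,0,0,0,-0.09,1,0,0,0,0,0,-0.14,1,0,0,0,0.03,-0.01,-0.15,1,0,0,0,0.08,-0.027,-0.15,1,0,0,0,0.13,-0.045,-0.15,1,0,0,0,0.18,-0.062,-0.15,1,0,0,0,0.23,-0.079,-0.15,1,0,0,0,0.28,-0.096,-0.15,1,0,0,0,0.33,-0.113,-0.15,1,0,0,0,0.38,-0.13,-0.15,1,0,0,0,0.43,-0.147,-0.15,1,0,0,0,0.48,-0.164,-0.15,1,0,0,0,0.53,-0.181,-0.15,1,0,0,0,0.555,-0.19,-0.15,1],
)

```text
clock: 39.48
position: [0.3562, 0.2864, 0.1654]
ee_rot: [0.706, 0.708, 0.001, 0.0]
ft_force: [1.3, -0.3, 0.4]
grip_width: 0.998
grasp_force: 0.0
```

```bash
python3 -c "
from h import *
o=status.get_obs();print(np.round(o['joint_pos'],2))
go((.358,.284,.10),(.358,.284,.02))
im=viewer.camera('scene');m=viewer.camera_model('scene')
for b in blobs(im,'blue',amin=100): print(np.round(b[:3],1),cv2.boundingRect(b[3]))
print(sil(im,m,.548,-.274,.056,12)[0], proj(m,np.array([.548,-.274,.028])),proj(m,np.array([.358,.281,.035])))"
```

```text
[ 0.42  0.1  -1.22  1.9   0.1   1.21 -0.84]
pos [0.3562 0.2864 0.1654] turn [ 0.1 -0.   0.2] ('shift', array([-0.0025,  0.0017,  0.0654])) ('shift', array([-0.0025,  0.0016,  0.1454]))
[182.9 235.5 473.5] (160, 230, 47, 12)
[199.7 207.  350.5] (190, 196, 20, 24)
[400.6 166.9 286. ] (392, 156, 19, 24)
[419.6  38.3 504. ] (407, 25, 25, 27)
[401.4  35.8 156.5] (396, 24, 12, 26)
[ 0.54881645 -0.2756512 ] [200.15260699 208.69278976] [399.99531258 168.27987571]
```

play_rows(
  plan=[0,0,0,-0.002,0.002,0.02,1,0,0,0,-0.002,0.002,0.04,1,0,0,0,-0.002,0.002,0.06,1,0,0,0,-0.002,0.002,0.075,1,0,0,0,-0.002,0.002,0.09,1,0,0,0,-0.002,0.002,0.105,1,0,0,0,-0.002,0.002,0.12,1,0,0,0,-0.002,0.002,0.135,1,0,0,0,-0.002,0.002,0.147,1,0,0,0,-0.002,0.002,0.147,0.85,0,0,0,-0.002,0.002,0.147,0.7,0,0,0,-0.002,0.002,0.147,0.65,0,0,0,-0.002,0.002,0.147,0.6,0,0,0,-0.002,0.002,0.147,0.56,0,0,0,-0.002,0.002,0.147,0.52,0,0,0,-0.002,0.002,0.147,0.48,0,0,0,-0.002,0.002,0.147,0.42,0,0,0,-0.002,0.002,0.147,0.42],
  squeeze=30,
)

```text
clock: 41.78
position: [0.3598, 0.2817, 0.0179]
ee_rot: [0.707, 0.707, 0.0, 0.0]
ft_force: [-1.1, -1.0, 4.9]
grip_width: 0.539
grasp_force: 30.1
```

play_rows(
  plan=[0,0,0,0,0,-0.005,0.42,0,0,0,0,0,-0.015,0.42,0,0,0,0,0,-0.035,0.42,0,0,0,0,0,-0.06,0.42,0,0,0,0,0,-0.09,0.42,0,0,0,0,0,-0.12,0.42,0,0,0,0,0.004,-0.14,0.42,0,0,0,-0.01,0.012,-0.145,0.42,0,0,0,-0.035,0.025,-0.145,0.42,0,0,0,-0.07,0.038,-0.145,0.42,0,0,0,-0.11,0.051,-0.145,0.42,0,0,0,-0.155,0.064,-0.145,0.42,0,0,0,-0.2,0.077,-0.145,0.42,0,0,0,-0.245,0.09,-0.145,0.42,0,0,0,-0.29,0.103,-0.145,0.42,0,0,0,-0.33,0.115,-0.145,0.42,0,0,0,-0.365,0.124,-0.145,0.42,0,0,0,-0.39,0.13,-0.145,0.42,0,0,0,-0.4,0.133,-0.145,0.42,0,0,0,-0.4,0.133,-0.145,0.42],
)

```text
clock: 44.28
position: [0.4925, -0.1179, 0.1624]
ee_rot: [0.707, 0.707, 0.0, -0.0]
ft_force: [0.7, 0.1, -1.9]
grip_width: 0.537
grasp_force: 31.1
```

```bash
python3 -c "
from h import *
print(status.get_obs()['ft_force'].round(2))
go((.559,-.362,.163),(.559,-.362,.0209))"
```

```text
[ 0.68  0.14 -1.91]
pos [ 0.4925 -0.1179  0.1624] turn [-0. -0.  0.] ('shift', array([-0.2441,  0.0665, -0.0007])) ('shift', array([-0.2441,  0.0665,  0.1414]))
```

play_rows(
  plan=[0,0,0,-0.01,0.003,0,0.42,0,0,0,-0.035,0.01,0,0.42,0,0,0,-0.07,0.019,0,0.42,0,0,0,-0.11,0.03,0,0.42,0,0,0,-0.15,0.041,0,0.42,0,0,0,-0.19,0.052,0,0.42,0,0,0,-0.22,0.06,0,0.42,0,0,0,-0.238,0.065,0,0.42,0,0,0,-0.244,0.0665,0,0.42,0,0,0,-0.244,0.0665,0.015,0.42,0,0,0,-0.244,0.0665,0.045,0.42,0,0,0,-0.244,0.0665,0.075,0.42,0,0,0,-0.244,0.0665,0.1,0.42,0,0,0,-0.244,0.0665,0.12,0.42,0,0,0,-0.244,0.0665,0.131,0.42,0,0,0,-0.244,0.0665,0.137,0.42,0,0,0,-0.244,0.0665,0.14,0.42,0,0,0,-0.244,0.0665,0.1412,0.42,0,0,0,-0.244,0.0665,0.1412,0.42],
)

```text
clock: 46.65
position: [0.5593, -0.3625, 0.0218]
ee_rot: [0.707, 0.707, 0.0, 0.0]
ft_force: [-0.1, -0.3, -1.9]
grip_width: 0.534
grasp_force: 31.1
```

play_rows(
  plan=[0,0,0,0,0,0.0007,0.42,0,0,0,0,0,0.0012,0.42,0,0,0,0,0,0.0012,0.42],
)

```text
clock: 47.02
position: [0.5593, -0.3625, 0.0211]
ee_rot: [0.707, 0.707, -0.0, 0.0]
ft_force: [-1.4, 0.6, 4.1]
grip_width: 0.54
grasp_force: 31.6
```

play_rows(
  plan=[0,0,0,0,0,-0.001,0.57,0,0,0,0,0,-0.001,0.62,0,0,0,0,0,-0.001,0.75,0,0,0,0,0,-0.001,1,0,0,0,0,0,-0.01,1,0,0,0,0,0,-0.04,1,0,0,0,0,0,-0.09,1,0,0,0,0,0,-0.14,1,0,0,0,0,0,-0.19,1,0,0,0,-0.04,-0.04,-0.2,1,0,0,0,-0.08,-0.09,-0.2,1,0,0,0,-0.12,-0.14,-0.2,1,0,0,0,-0.16,-0.19,-0.2,1,0,0,0,-0.2,-0.24,-0.2,1,0,0,0,-0.2,-0.24,-0.2,1],
)

```text
clock: 48.9
position: [0.3133, -0.5662, 0.2204]
ee_rot: [0.71, 0.704, -0.001, -0.0]
ft_force: [0.5, 0.1, -0.1]
grip_width: 1.003
grasp_force: 0.0
```

```bash
python3 -c "
from h import *
ims=where(('pink',.357,-.368,.07),('pot',.452,.057,.052))
a=ims['scene'][120:330,90:490,::-1]
cv2.imwrite('pics/final.png',cv2.resize(a,None,fx=2,fy=2,interpolation=cv2.INTER_CUBIC))
m=viewer.camera_model('scene')
print(proj(m,np.array([.548,-.274,.028])),proj(m,np.array([.558,-.363,.038])),[np.round(b[:3],1) for b in blobs(ims['scene'],'blue',amin=100) if b[1]>120], status.get_obs()['clock'])"
```

```text
pink top [ 0.3564 -0.3703] (25, 20)
pink scene [ 0.3578 -0.3661] (20, 26)
pot top [0.45   0.0564] (24, 25)
pot scene [0.4548 0.058 ] (23, 25)
[200.15260699 208.69278976] [166.6846927  207.17343007] [array([182.9, 235.5, 472. ]), array([199.5, 207. , 355. ]), array([165.7, 205.8, 320.5])] 49.0
```

View pics/final.png

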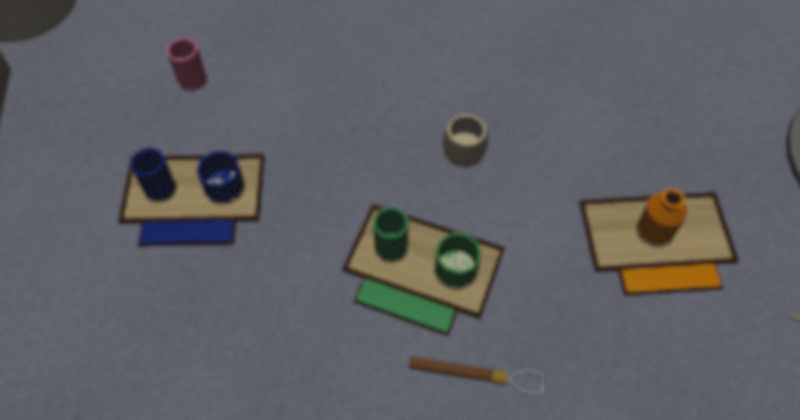

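All five pieces stand upright on their own trays: blue tumbler (160,180) and bowl (220,178), green tumbler (391,235) and bowl (457,260), amber vase (665,215). The pink tumbler and pot haven't moved, and the tool lies undisturbed. Handing in.

```bash
python3 -c "
from workcell import manip
print(manip.hand_in())"
```

```text
the job is handed in; nothing more can be done
None
```

The job is handed in at about 49 s: all five glazed pieces stand upright on their matching trays, the two pairs roughly 40 mm clear of each other, with the clay pot, trimming tool and pink tumbler left untouched.

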